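# Sample changeover at the laboratory balance

## Robot

A 7-joint arm with a two-finger parallel gripper is mounted at the origin on the work surface. World frame = base frame: x ahead of the robot, y to its left, z up, the work surface at z = 0. Lengths are in m, angles in rad, forces in N, time in s.
With the tool pointing down it reaches from about 0.4 to 0.85 m from the base axis. Payload 10.4 kg.
Tool frame: the origin (TCP) lies midway between the tips of the shut fingers; the grasp point (between the pads) lies 19 mm behind it; z points along the fingers, x is the direction in which the jaws open and shut, and the axes are right-handed (so a half turn about z gives the same grasp; the last joint's range is limited). The gripper opens to 85 mm and grips with 20 to 120 N. Pads are 22 mm wide; open, the fingers measure 114 mm over their backs; the gripper's body (76 mm by 85 mm) begins 54 mm behind the grasp point. The pads swing forward as they close: fully open they stand 13 mm farther back than shut.
Start: joints at [-1.139, 0.332, -0.065, 1.46, 0.022, 1.35, -0.088], TCP at [0.275, 0.561, 0.231] pointing down, gripper open.
Joint ranges: [-2.6, 2.6], [-0.5, 2.12], [-1.47, 1.34], [0.16, 2.42], [-1.27, 4.41], [0.06, 2.06], [-2.6, 2.6]. Speed limits (rad/s): [2.22, 2.22, 2.79, 2.79, 3.14, 3.14, 3.14].

## Interface

Orientations are given as a unit quaternion [x, y, z, w].
In Python, from workcell import manip, cams gives the robot as it stands.
- The arm moves only by the tool move_arm, never from a script. Its argument "moves" is a list of rows, each a list of 7 numbers: the turn, a rotation vector about the tool's x, y, z in degrees, then the shift along the tool's x, y, z in m, then the finger opening in m, from 0 to 0.0854. A call has 1 to 10 rows; each row is the pose to reach, as a shift and turn from the pose commanded when the call began, along the tool's axes at that moment; what a row does not reach only later rows make up. A row lasts 1/10 s, in which the tool goes at most 50 mm and 8.59 degrees, less where a joint would pass 70% of its speed; a pose out of reach is approached as far as the arm can. A call with a gripper value outside its range is refused whole. The fingers move at their own pace and stop on an object; "grip_force" is the grip in N (left out, the last holds). Time passes only in rows, so rows that repeat a pose let the fingers close. It gives the time, the measured TCP pose, the force and the opening at its end, in the units of the state.
- manip.get_obs(): the state, without advancing time (a new reading comes with each control period).
- cams.camera(name): name is "side" or "top" or "wrist"; returns the picture (420x560x3 uint8, red, green, blue); there is no depth.
- cams.camera_params(name): a dict with "fx", "fy", "cx", "cy" (pixels), "xyz" and "rotation" of the camera in the world. Camera axes: x right, y up, looking along -z (the intrinsics and any distortion apply to the point x, -y, -z); pixel columns grow to the right and rows downward; lengths in m; the calibration is good to about 2 mm. A picture is of the moment at which its call begins: read the wrist's pose just before it. camera_params takes no time and is no camera call; for the wrist camera it gives the pose at the moment of the call.
- manip.hand_in(): hands the job in, once; it reports no verdict.
The state is a dict: "clock": time; "joint_pos": joint angles; "joint_velocities": joint speeds; "tau": joint torques, N m; "position": TCP position; "ee_rot": TCP orientation; "ft_force": force on the tool from outside, world axes, zero at the start; "torque": the same for the moment, N m; "grip_width": opening from 0.0 (shut) to 1.0 (fully open).
Only numpy, scipy, OpenCV 4.12 (cv2) and the standard library are available. Lean on these libraries where they do the work, as an engineer would, in place of code of your own. Each camera call takes 0.05 s, during which the arm holds its last target. There are 200 camera calls.

## Task

The sample in the yellow-capped pot has been weighed: first take it off the balance and put it in the yellow-tagged tray, and only then set the blue-capped pot gently in the middle of the empty balance pan. Put the red-capped pot in the red-tagged tray and the green-capped pot in the green-tagged tray too. All pots stay upright, and the all-white pot is left where it stands.

Things in the scene. Friction and masses are not known exactly. Their poses are not given: they have to be found in the camera images.
- yellow_pot: sample pot with a yellow screw cap: upright white plastic cylinder 44 mm across, cap 46 mm across and 20 mm high on top, 75 mm high in all, about 0.1 kg. Origin: centre of its underside, z up. Starts on the pan of the balance, its underside 65 mm above the table.
- blue_pot: sample pot with a blue screw cap: upright white plastic cylinder 44 mm across, cap 46 mm across and 20 mm high on top, 75 mm high in all, about 0.1 kg. Origin: centre of its underside, z up. Starts standing on the table; its neighbours in the row, one of them an open, empty grey cup of like size that is not listed, are at least 30 mm clear of it.
- red_pot: sample pot with a red screw cap: upright white plastic cylinder 44 mm across, cap 46 mm across and 20 mm high on top, 75 mm high in all, about 0.1 kg. Origin: centre of its underside, z up. Starts standing on the table; its neighbours in the row, one of them an open, empty grey cup of like size that is not listed, are at least 30 mm clear of it.
- green_pot: sample pot with a green screw cap: upright white plastic cylinder 44 mm across, cap 46 mm across and 20 mm high on top, 75 mm high in all, about 0.1 kg. Origin: centre of its underside, z up. Starts standing on the table; its neighbours in the row, one of them an open, empty grey cup of like size that is not listed, are at least 30 mm clear of it.
- white_pot: sample pot with a white screw cap: upright white plastic cylinder 44 mm across, cap 46 mm across and 20 mm high on top, 75 mm high in all, about 0.1 kg. Origin: centre of its underside, z up. The blank, white all over, stays where it is. Starts standing on the table; its neighbours in the row, one of them an open, empty grey cup of like size that is not listed, are at least 30 mm clear of it.
- yellow_tray: cardboard tray with a yellow card on its floor and yellow tags on both ends, fixed to the table; outside 120 mm (its x) by 84 mm (its y), 30 mm high, walls and floor 4 mm thick (its floor is 4 mm above the table). Origin: centre of its underside. The pots stand higher than its walls.
- red_tray: cardboard tray with a red card on its floor and red tags on both ends, fixed to the table; outside 120 mm (its x) by 84 mm (its y), 30 mm high, walls and floor 4 mm thick (its floor is 4 mm above the table). Origin: centre of its underside. The pots stand higher than its walls. An untagged bare tray like it also stands on the table and is not used.
- green_tray: cardboard tray with a green card on its floor and green tags on both ends, fixed to the table; outside 120 mm (its x) by 84 mm (its y), 30 mm high, walls and floor 4 mm thick (its floor is 4 mm above the table). Origin: centre of its underside. The pots stand higher than its walls.
- balance: white laboratory balance, fixed, with a round steel pan 100 mm across. Origin: on the table straight below the pan's centre; the pan's flat top is 65 mm above the origin and does not move. The housing, 52 mm high, reaches 60 mm from the pan's centre to its -x side, 130 mm to its +x side (display) and 80 mm to either side in y. It is delicate: a pot is lowered onto it, not dropped.
Not all that is in view belongs to the job. What is shaped like the yellow_pot but orange or pink is not meant.

How it is judged:
On the way, in this order (a step that is already met when the one before it is completed fails the run):
1. the yellow-capped pot stands released in the yellow-tagged tray (x of yellow_pot in the frame of yellow_tray between -0.037 and 0.037 m and y of yellow_pot in the frame of yellow_tray between -0.019 and 0.019 m and z of yellow_pot in the frame of yellow_tray between 0 and 0.009 m and angle between yellow_pot's own z axis and vertical below 0.1 rad and linear speed of yellow_pot below 0.02 m/s and contact force between yellow_pot and the fingers below 0.3 N), for 0.2 s.
2. then the blue-capped pot stands released in the middle of the balance pan (horizontal distance between blue_pot and balance below 0.015 m and z of blue_pot in the frame of balance between 0.061 and 0.069 m and angle between blue_pot's own z axis and vertical below 0.1 rad and linear speed of blue_pot below 0.02 m/s and contact force between blue_pot and the fingers below 0.3 N), for 0.2 s.
At the end, for the whole second after the job is handed in: Yellow, red and green pots upright (0.1 rad) on the floor of the tray in their colour, anywhere between its walls; blue pot upright on the pan within 15 mm of its centre; all released and at rest (under 20 mm/s); white pot within 20 mm of its start (all of step 1 and all of step 2 and x of red_pot in the frame of red_tray between -0.037 and 0.037 m and y of red_pot in the frame of red_tray between -0.019 and 0.019 m and z of red_pot in the frame of red_tray between 0 and 0.009 m and angle between each of red_pot, green_pot's own z axis and vertical below 0.1 rad and linear speed of each of red_pot, green_pot below 0.02 m/s and contact force between each of red_pot, green_pot and the fingers below 0.3 N and x of green_pot in the frame of green_tray between -0.037 and 0.037 m and y of green_pot in the frame of green_tray between -0.019 and 0.019 m and z of green_pot in the frame of green_tray between 0 and 0.009 m and distance of white_pot from where it was at the start of the episode below 0.02 m); the robot touches nothing.
It fails at once if the white pot is pushed more than 20 mm from its place (distance of white_pot from where it was at the start of the episode above 0.02 m).
It fails at once if the blue-capped pot drops or strikes down on the pan (faster than 0.4 m/s within 20 mm of it) (horizontal distance between blue_pot and balance below 0.05 m and z of blue_pot in the frame of balance below 0.085 m and linear speed of blue_pot above 0.4 m/s).
It fails at once if a pot is tipped by more than 0.6 rad (angle between any of yellow_pot, blue_pot, red_pot, green_pot, white_pot's own z axis and vertical above 0.6 rad).
It also fails if it takes over 120 s, if anything falls off the work surface, if the arm or the gripper's body presses on something with over 40 N, if the wrist force passes 120 N, or if a joint passes its speed limit or range.

## Working session

There is one attempt and no reset: what is moved stays moved. The work goes in short steps, Python scripts to look and compute and a tool call to move; the robot and the scene stay as the last step left them, time stands still between calls to the robot, and variables do not carry over. Pictures are saved under pics/ and viewed, about 12 in all and at most 16, crops included, and the job is handed in when it is done.

Besides the shell and the picture viewer there is one more tool, called in YAML: its name, and indented under it one key for each argument. move_arm: Moves the arm, as the interface text tells. Its arguments: {"type":"object","properties":{"moves":{"type":"array","items":{"type":"array","items":{"type":"number"}}},"grip_force":{"type":"number"}},"required":["moves"]}

```bash
ls; mkdir -p pics; python3 - <<'E'
from workcell import manip, cams
import cv2
print(manip.get_obs())
for n in ("top","side"):
    im=cams.camera(n); cv2.imwrite(f"pics/{n}0.png",im[:,:,::-1]); print(n,cams.camera_params(n))
E
```

```text
pics
{'clock': 0.0, 'joint_pos': array([-1.13861653,  0.33287694, -0.06474765,  1.4609775 ,  0.02161035,
        1.34988113, -0.08849354]), 'joint_velocities': array([ 1.27032300e-03,  1.42096084e-03, -4.18058578e-04, -1.20329847e-03,
        4.62147535e-05,  9.33180373e-04,  9.90161024e-04]), 'tau': array([-1.52797606e-04, -6.25440502e+01,  4.89494484e-02, -3.91602087e+01,
        1.60936976e-02,  9.81323363e-03, -5.67918551e-05]), 'position': array([0.27435326, 0.56113467, 0.23049561]), 'ee_rot': array([ 8.48291192e-01,  5.29529536e-01, -5.96525587e-04,  4.09052026e-04]), 'ft_force': array([-0.15100061, -0.68257462, -0.33825234]), 'torque': array([ 0.02346341, -0.00169348,  0.03684309]), 'grip_width': 1.0031944649484612}
top {'fx': 413.0126241916176, 'fy': 413.0126241916176, 'cx': 278.4627777106612, 'cy': 211.50359075373294, 'xyz': array([0.43522364, 0.01488427, 1.0828295 ]), 'rotation': array([ 0.03649448, -0.04187921, -0.70563424,  0.7063955 ])}
side {'fx': 482.71680458706027, 'fy': 482.71680458706027, 'cx': 281.82121462418195, 'cy': 211.41396450310214, 'xyz': array([-0.01895634, -0.83453454,  0.99294637]), 'rotation': array([ 0.38619045, -0.1120613 , -0.28090043,  0.87143224])}
```

View pics/top0.png

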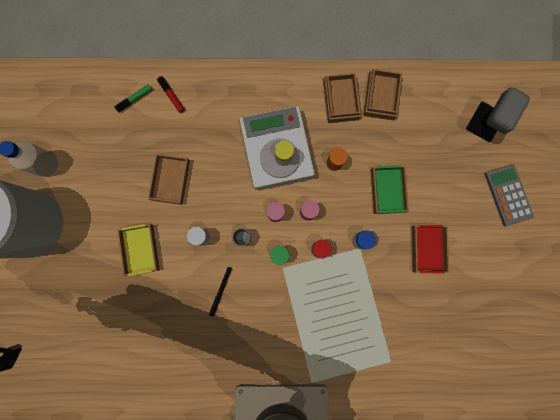

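View pics/side0.png

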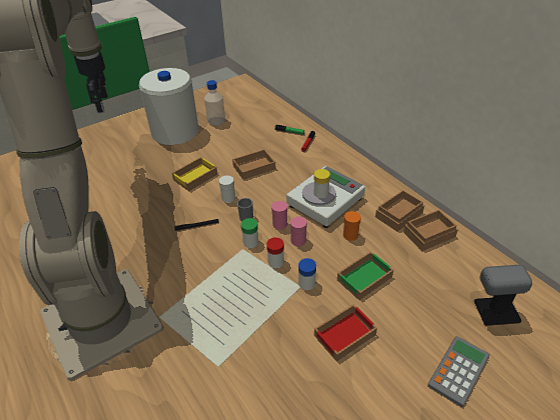

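The top view shows yellow pot at (285,150) on the balance, red (322,248), green (280,255), blue (367,240), white (198,236). The trays are yellow (140,249), green (390,190) and red (430,249). The orange and pink pots, the grey cup and the bare tray are distractors.

```bash
cat > h.py <<'E'
import numpy as np, cv2
from scipy.spatial.transform import Rotation as R
from workcell import manip, cams
def ray(p,u,v):
    d=R.from_quat(p["rotation"]).apply([(u-p["cx"])/p["fx"],-(v-p["cy"])/p["fy"],-1]); return np.array(p["xyz"]),d
def cast(p,u,v,z):
    o,d=ray(p,u,v); return o+d*(z-o[2])/d[2]
def proj(p,P):
    q=R.from_quat(p["rotation"]).inv().apply(np.array(P)-p["xyz"]); return p["cx"]+p["fx"]*q[0]/-q[2], p["cy"]+p["fy"]*q[1]/q[2]
HUE={"yellow":(22,36),"green":(45,85),"blue":(105,125),"red":(0,0)}
def mask(im,c,s=130,v=60):
    h=cv2.cvtColor(im,cv2.COLOR_RGB2HSV); H,S,V=cv2.split(h)
    m=((H<6)|(H>174)) if c=="red" else ((H>=HUE[c][0])&(H<=HUE[c][1]))
    return (m&(S>s)&(V>v)).astype(np.uint8)
def comp(im,c,seed=None,**k):
    n,l,st,ce=cv2.connectedComponentsWithStats(mask(im,c,**k))
    idx=[i for i in range(1,n) if st[i,4]>20]
    if not idx: return None
    i=min(idx,key=lambda i:np.hypot(*(ce[i]-seed))) if seed is not None else max(idx,key=lambda i:st[i,4])
    return (l==i).astype(np.uint8),ce[i],st[i]
def tool():
    o=manip.get_obs(); return np.array(o["position"]),R.from_quat(o["ee_rot"])
E
python3 - <<'E'
from h import *
im=cv2.imread("pics/top0.png")[:,:,::-1].copy(); p=cams.camera_params("top")
for n,c,s,z in [("yp","yellow",(285,150),.135),("bp","blue",(367,240),.07),("rp","red",(322,248),.07),("gp","green",(280,255),.07),
  ("yt","yellow",(140,249),.004),("rt","red",(430,249),.004),("gt","green",(390,190),.004)]:
    m,ce,st=comp(im,c,s); r=cv2.minAreaRect(cv2.findNonZero(m)); 
    b=np.array([cast(p,*q,z)[:2] for q in cv2.boxPoints(r)])
    e=[b[1]-b[0],b[2]-b[1]]; L=[np.hypot(*a) for a in e]; a=e[int(np.argmax(L))]
    w=b.mean(0); print(n,ce.round(1),w.round(4),"sides",np.round(L,3),"long deg",round(np.degrees(np.arctan2(a[1],a[0]))%180,1),"r",round(np.hypot(*w),3))
for n,q,z in [("white",(198,235),.075),("grey",(242,237),.075),("pink1",(276,211),.075),("pink2",(310,210),.075),("orange",(338,158),.075),("pan",(279,158),.065)]: print(n,cast(p,*q,z).round(3))
t,r=tool();print(t,r.as_matrix().round(2)); w=cams.camera_params("wrist"); print(w, r.inv().apply(w["xyz"]-t), (r.inv()*R.from_quat(w["rotation"])).as_matrix().round(3))
E
```

```text
yp [283.8 150.4] [ 0.685  -0.0052] sides [0.042 0.046] long deg 179.8 r 0.685
bp [365.8 239.3] [ 0.4793 -0.2076] sides [0.044 0.042] long deg 90.1 r 0.522
rp [321.5 248.6] [ 0.4572 -0.0969] sides [0.044 0.041] long deg 90.1 r 0.467
gp [279.3 254.7] [0.4425 0.0046] sides [0.042 0.041] long deg 90.0 r 0.443
yt [138.1 249.3] [0.4564 0.3714] sides [0.07  0.128] long deg 10.4 r 0.588
rt [429.9 248.5] [ 0.459  -0.3889] sides [0.069 0.125] long deg 0.0 r 0.602
gt [389.3 191. ] [ 0.6102 -0.2865] sides [0.066 0.113] long deg 2.5 r 0.674
white [0.49  0.203 0.075]
grey [0.485 0.096 0.075]
pink1 [0.549 0.013 0.075]
pink2 [ 0.551 -0.07   0.075]
orange [ 0.682 -0.141  0.075]
pan [0.684 0.006 0.065]
[0.27440436 0.56117935 0.23062563] [[ 0.44  0.9  -0.  ]
 [ 0.9  -0.44 -0.  ]
 [-0.    0.   -1.  ]]
{'fx': 289.1974124318847, 'fy': 289.1974124318847, 'cx': 279.5414122103306, 'cy': 208.25079428328195, 'xyz': array([0.20863247, 0.59339847, 0.37421671]), 'rotation': array([-0.12492577, -0.07709746,  0.52412257,  0.83889514])} [-1.21925655e-04 -7.32324145e-02 -1.43594610e-01] [[ 1.    -0.001  0.   ]
 [-0.001 -0.957 -0.29 ]
 [ 0.     0.29  -0.957]]
```

move_arm:
  moves:
    - [0, 0, 63.9, -0.327, 0.617, -0.01, 0.0854]
    - [0, 0, 63.9, -0.327, 0.617, -0.01, 0.0854]
    - [0, 0, 63.9, -0.327, 0.617, -0.01, 0.0854]
    - [0, 0, 63.9, -0.327, 0.617, -0.01, 0.0854]
    - [0, 0, 63.9, -0.327, 0.617, -0.01, 0.0854]
    - [0, 0, 63.9, -0.327, 0.617, -0.01, 0.0854]
    - [0, 0, 63.9, -0.327, 0.617, -0.01, 0.0854]
    - [0, 0, 63.9, -0.327, 0.617, -0.01, 0.0854]
    - [0, 0, 63.9, -0.327, 0.617, -0.01, 0.0854]
    - [0, 0, 63.9, -0.327, 0.617, -0.01, 0.0854]
  grip_force: 30

```text
clock: 1.1
position: [0.5692, 0.1553, 0.2384]
ee_rot: [1.0, 0.0, -0.0, -0.0]
ft_force: [0.5, 0.5, -1.0]
grip_width: 0.999
```

move_arm:
  moves:
    - [0, 0, 0, 0.117, 0.16, 0, 0.0854]
    - [0, 0, 0, 0.117, 0.16, 0, 0.0854]
    - [0, 0, 0, 0.117, 0.16, 0, 0.0854]
    - [0, 0, 0, 0.117, 0.16, 0, 0.0854]
    - [0, 0, 0, 0.117, 0.16, 0, 0.0854]
    - [0, 0, 0, 0.117, 0.16, 0, 0.0854]

```text
clock: 1.7
position: [0.6857, -0.0042, 0.2374]
ee_rot: [1.0, -0.001, -0.001, 0.0]
ft_force: [0.1, 0.1, -0.1]
grip_width: 1.0
```

```bash
cat >> h.py <<'E'
def look(name,c,seed,z,save=True):
    p=cams.camera_params("wrist"); t,r=tool(); im=cams.camera("wrist")
    if save: cv2.imwrite(f"pics/{name}.png",im[:,:,::-1])
    k=comp(im,c,seed if seed is not None else proj(p,[t[0],t[1],z]))
    if k is None: print("none"); return
    m,ce,st=k; x,y,w,h=st[:4]
    P=cast(p,*ce,z); print("tcp",t.round(4),"rotvec",r.as_rotvec(True).round(2),"blob",ce.round(1),st,"pos",P.round(4),"tool shift",r.inv().apply(P-t).round(4))
E
python3 -c "
from h import *
look('w1','yellow',None,.13)"
```

```text
tcp [ 0.6857 -0.0042  0.2374] rotvec [ 1.7997e+02 -1.5000e-01 -1.4000e-01] blob [278.7 206. ] [ 253  179   52   53 2044] pos [ 0.6854 -0.0048  0.13  ] tool shift [-1.000e-04  5.000e-04  1.074e-01]
```

View pics/w1.png

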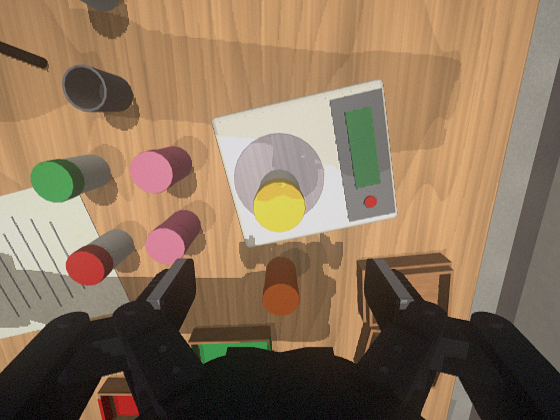

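The wrist view shows the yellow cap at (279,206), within a millimetre of the TCP axis, so I'm descending to grip the cap.

move_arm:
  moves:
    - [0, 0, 0, 0, 0, 0.045, 0.0854]
    - [0, 0, 0, 0, 0, 0.09, 0.0854]
    - [0, 0, 0, 0, 0, 0.12, 0.0854]
    - [0, 0, 0, 0, 0, 0.133, 0.0854]
    - [0, 0, 0, 0, 0, 0.133, 0.0854]
    - [0, 0, 0, 0, 0, 0.133, 0.03]
    - [0, 0, 0, 0, 0, 0.133, 0.03]
    - [0, 0, 0, 0, 0, 0.133, 0.03]
    - [0, 0, 0, 0, 0, 0.133, 0.03]
    - [0, 0, 0, 0, 0, 0.133, 0.03]
  grip_force: 30

```text
clock: 2.75
position: [0.6866, -0.0028, 0.1076]
ee_rot: [1.0, 0.0, 0.001, -0.0]
ft_force: [-0.4, 0.7, 6.7]
grip_width: 0.523
```

move_arm:
  moves:
    - [0, 0, 0, 0, 0, -0.02, 0.03]
    - [0, 0, 0, 0, 0, -0.06, 0.03]
    - [0, 0, 0, 0, 0, -0.1, 0.03]
    - [0, 0, 0, -0.01, -0.02, -0.12, 0.03]
    - [0, 0, 0, -0.035, -0.06, -0.12, 0.03]
    - [0, 0, 0, -0.06, -0.1, -0.12, 0.03]
    - [0, 0, 0, -0.085, -0.14, -0.12, 0.03]
    - [0, 0, 0, -0.11, -0.18, -0.12, 0.03]
    - [0, 0, 0, -0.13, -0.21, -0.12, 0.03]
    - [0, 0, 0, -0.155, -0.25, -0.12, 0.03]

```text
clock: 3.75
position: [0.5302, 0.2471, 0.2266]
ee_rot: [1.0, -0.001, 0.001, -0.0]
ft_force: [1.0, 0.6, -1.3]
grip_width: 0.524
```

```bash
python3 - <<'E'
from h import *
p=cams.camera_params("wrist"); t,r=tool(); im=cams.camera("wrist"); cv2.imwrite("pics/w2.png",im[:,:,::-1])
top=cams.camera("top"); cv2.imwrite("pics/top1.png",top[:,:,::-1])
print(t)
# pan in top view and yellow tray rim
pt=cams.camera_params("top")
c=np.array(proj(pt,[.683,.006,.065])); print(c)
x0,y0=int(c[0])-50,int(c[1])-50
cv2.imwrite("pics/pan.png",cv2.resize(top[y0:y0+100,x0:x0+100,::-1],None,fx=4,fy=4,interpolation=cv2.INTER_CUBIC)); print(x0,y0)
E
```

```text
[0.53021056 0.24714171 0.226592  ]
[278.95809532 158.39575806]
228 108
```

View pics/w2.png

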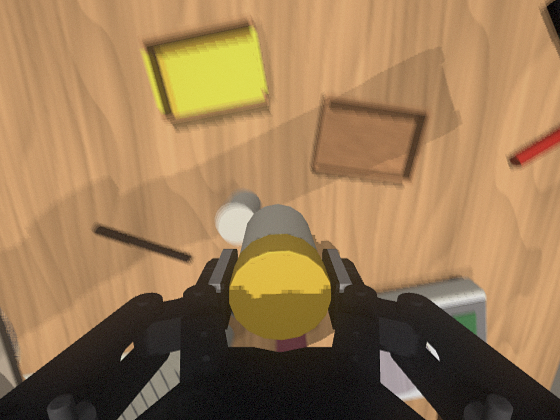

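View pics/pan.png

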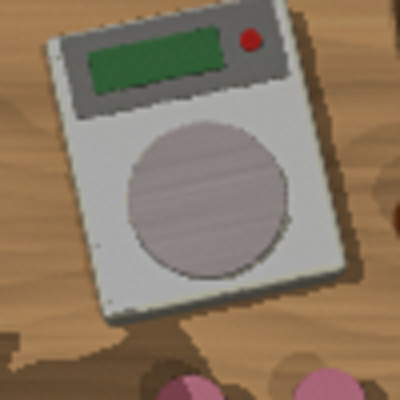

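The yellow pot is held upright. The wrist picture shows the yellow tray around (208,72). In the 4x crop the empty pan is centred at about (207,200).

```bash
python3 - <<'E'
from h import *
p=cams.camera_params("wrist"); im=cv2.imread("pics/w2.png")[:,:,::-1].copy(); t,r=tool()
m,ce,st=comp(im,"yellow",(207,72)); rr=cv2.minAreaRect(cv2.findNonZero(m)); print(ce,rr); 
for q in (ce,rr[0]):
  P=cast(p,*q,.006); print(P.round(4), t.round(4), r.inv().apply(P-t).round(4))
pt=cams.camera_params("top"); print(cast(pt,279.4,157.7,.065).round(4))
E
```

```text
[213.66722666  73.68304634] ((213.50051879882812, 73.93536376953125), (76.9571762084961, 103.81145477294922), 76.39945983886719)
[0.4498 0.3795 0.006 ] [0.5267 0.2543 0.2262] [-0.0754 -0.1251  0.2208]
[0.4496 0.3792 0.006 ] [0.5267 0.2543 0.2262] [-0.0756 -0.1248  0.2208]
[0.6848 0.0049 0.065 ]
```

move_arm:
  moves:
    - [0, 0, 0, -0.02, -0.035, 0, 0.03]
    - [0, 0, 0, -0.045, -0.07, 0, 0.03]
    - [0, 0, 0, -0.065, -0.105, 0, 0.03]
    - [0, 0, 0, -0.077, -0.126, 0, 0.03]
    - [0, 0, 0, -0.077, -0.126, 0.03, 0.03]
    - [0, 0, 0, -0.077, -0.126, 0.06, 0.03]
    - [0, 0, 0, -0.077, -0.126, 0.085, 0.03]
    - [0, 0, 0, -0.077, -0.126, 0.1, 0.03]
    - [0, 0, 0, -0.077, -0.126, 0.1, 0.03]

```text
clock: 4.75
position: [0.4529, 0.3723, 0.1241]
ee_rot: [1.0, 0.0, -0.001, 0.001]
ft_force: [-0.1, -0.5, 0.1]
grip_width: 0.526
```

```bash
python3 - <<'E'
from h import *
s=cams.camera("side"); cv2.imwrite("pics/s1.png",cv2.resize(s[100:260,140:330,::-1],None,fx=3,fy=3)); print(tool()[0])
E
```

```text
[0.45350551 0.37285445 0.12566505]
```

View pics/s1.png

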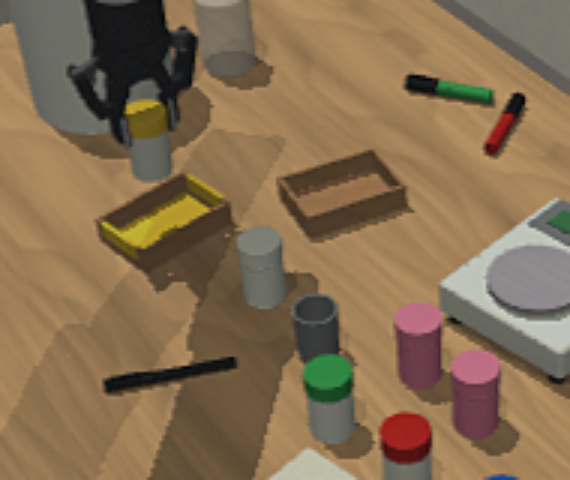

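move_arm:
  moves:
    - [0, 0, 0, 0, 0, 0.03, 0.03]
    - [0, 0, 0, 0, 0, 0.055, 0.03]
    - [0, 0, 0, 0, 0, 0.068, 0.03]
    - [0, 0, 0, 0, 0, 0.073, 0.03]
    - [0, 0, 0, 0, 0, 0.076, 0.03]
    - [0, 0, 0, 0, 0, 0.076, 0.03]

```text
clock: 5.4
position: [0.4539, 0.3735, 0.0505]
ee_rot: [1.0, 0.0, 0.0, -0.001]
ft_force: [-0.0, 0.1, -0.5]
grip_width: 0.531
```

```bash
python3 - <<'E'
from h import *
s=cams.camera("side"); cv2.imwrite("pics/s2.png",cv2.resize(s[100:260,140:330,::-1],None,fx=3,fy=3)); print(tool()[0]); print(manip.get_obs()["ft_force"])
E
```

```text
[0.45395969 0.37351433 0.05058613]
[ 0.74379293  0.47341352 -1.23601166]
```

View pics/s2.png

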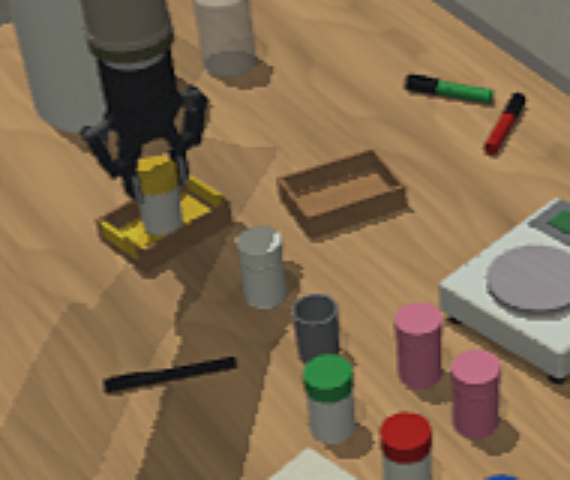

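The pot is inside the tray and still a few mm above its floor. I'll lower the rest, release and rise.

move_arm:
  moves:
    - [0, 0, 0, 0, 0, 0.002, 0.03]
    - [0, 0, 0, 0, 0, 0.003, 0.03]
    - [0, 0, 0, 0, 0, 0.004, 0.03]
    - [0, 0, 0, 0, 0, 0.004, 0.03]

```text
clock: 5.85
position: [0.4536, 0.3737, 0.0465]
ee_rot: [1.0, 0.0, 0.0, -0.001]
ft_force: [-2.7, -0.7, 7.4]
grip_width: 0.526
```

move_arm:
  moves:
    - [0, 0, 0, 0, 0, 0, 0.06]
    - [0, 0, 0, 0, 0, 0, 0.0854]
    - [0, 0, 0, 0, 0, 0, 0.0854]
    - [0, 0, 0, 0, 0, 0, 0.0854]
    - [0, 0, 0, 0, 0, -0.03, 0.0854]
    - [0, 0, 0, 0, 0, -0.07, 0.0854]
    - [0, 0, 0, 0, 0, -0.11, 0.0854]
    - [0, 0, 0, 0, 0, -0.15, 0.0854]
    - [0, 0, 0, 0, 0, -0.19, 0.0854]
    - [0, 0, 0, 0, 0, -0.19, 0.0854]

```text
clock: 6.85
position: [0.4554, 0.3745, 0.2415]
ee_rot: [1.0, 0.0, 0.003, -0.003]
ft_force: [0.9, 0.2, 0.1]
grip_width: 1.003
```

```bash
python3 - <<'E'
from h import *
look("w3","yellow",None,.07)
t,r=tool(); b=np.array([.4793,-.2076,.24]); print(r.inv().apply(b-t))
p=cams.camera_params("top");im=cams.camera("top");m,ce,st=comp(im,"yellow",proj(p,[.454,.372,.07]));print(ce,st,cast(p,*ce,.07))
cv2.imwrite("pics/t3.png",cv2.resize(im[200:300,90:190,::-1],None,fx=4,fy=4))
E
```

```text
tcp [0.4554 0.3745 0.2415] rotvec [-1.7962e+02 -4.0000e-02 -5.7000e-01] blob [277.  185.5] [ 232  152   89   65 4036] pos [0.4543 0.38   0.07  ] tool shift [-0.0021 -0.0043  0.1716]
[ 0.02449214  0.58146394 -0.00378794]
[136.41548709 249.6286428 ] [ 119  224   35   52 1201] [0.45404085 0.35317606 0.07      ]
```

View pics/w3.png

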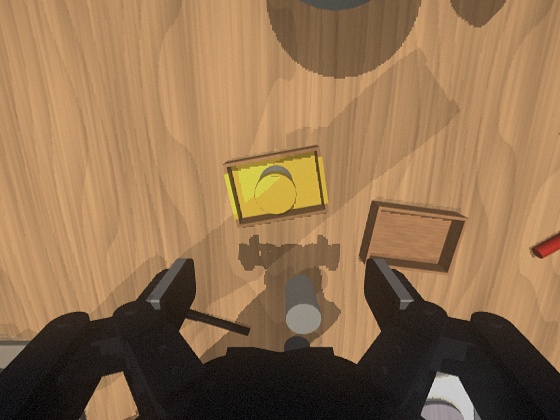

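The yellow pot stands upright near the middle of its tray (cap at 275,193). Now to the blue pot.

move_arm:
  moves:
    - [0, 0, 0, 0.002, 0.05, 0, 0.0854]
    - [0, 0, 0, 0.004, 0.1, 0, 0.0854]
    - [0, 0, 0, 0.006, 0.15, 0, 0.0854]
    - [0, 0, 0, 0.008, 0.2, 0, 0.0854]
    - [0, 0, 0, 0.01, 0.25, 0, 0.0854]
    - [0, 0, 0, 0.012, 0.3, 0, 0.0854]
    - [0, 0, 0, 0.014, 0.35, 0, 0.0854]
    - [0, 0, 0, 0.016, 0.4, 0, 0.0854]
    - [0, 0, 0, 0.018, 0.45, 0, 0.0854]
    - [0, 0, 0, 0.02, 0.5, 0, 0.0854]

```text
clock: 7.95
position: [0.4727, -0.1284, 0.2343]
ee_rot: [1.0, 0.0, -0.001, -0.0]
ft_force: [0.3, 0.0, -1.1]
grip_width: 0.999
```

move_arm:
  moves:
    - [0, 0, 0, 0.002, 0.04, 0.02, 0.0854]
    - [0, 0, 0, 0.005, 0.07, 0.05, 0.0854]
    - [0, 0, 0, 0.005, 0.081, 0.07, 0.0854]
    - [0, 0, 0, 0.005, 0.081, 0.07, 0.0854]

```text
clock: 8.35
position: [0.476, -0.2088, 0.1618]
ee_rot: [1.0, -0.001, -0.003, 0.0]
ft_force: [0.5, 0.2, 0.7]
grip_width: 1.0
```

```bash
python3 -c "
from h import *
look('w4','blue',None,.07)"
```

```text
tcp [ 0.476  -0.2088  0.1618] rotvec [179.98  -0.24  -0.61] blob [283.6 208.7] [ 257  184   54   51 2136] pos [ 0.4794 -0.2072  0.07  ] tool shift [ 0.0041 -0.0017  0.0918]
```

move_arm:
  moves:
    - [0, 0, 0, 0.003, -0.001, 0.04, 0.0854]
    - [0, 0, 0, 0.003, -0.001, 0.08, 0.0854]
    - [0, 0, 0, 0.003, -0.001, 0.11, 0.0854]
    - [0, 0, 0, 0.003, -0.001, 0.12, 0.0854]
    - [0, 0, 0, 0.003, -0.001, 0.12, 0.0854]
    - [0, 0, 0, 0.003, -0.001, 0.12, 0.03]
    - [0, 0, 0, 0.003, -0.001, 0.12, 0.03]
    - [0, 0, 0, 0.003, -0.001, 0.12, 0.03]
    - [0, 0, 0, 0.003, -0.001, 0.12, 0.03]
    - [0, 0, 0, 0.003, -0.001, 0.12, 0.03]

```text
clock: 9.4
position: [0.4827, -0.2068, 0.0468]
ee_rot: [1.0, 0.0, 0.001, -0.0]
ft_force: [-1.9, 1.4, 8.4]
grip_width: 0.528
```

move_arm:
  moves:
    - [0, 0, 0, 0, 0, -0.03, 0.03]
    - [0, 0, 0, 0, 0, -0.08, 0.03]
    - [0, 0, 0, 0, 0, -0.13, 0.03]
    - [0, 0, 0, 0.02, -0.02, -0.16, 0.03]
    - [0, 0, 0, 0.05, -0.053, -0.165, 0.03]
    - [0, 0, 0, 0.08, -0.084, -0.165, 0.03]
    - [0, 0, 0, 0.11, -0.116, -0.165, 0.03]
    - [0, 0, 0, 0.14, -0.147, -0.165, 0.03]
    - [0, 0, 0, 0.165, -0.173, -0.165, 0.03]
    - [0, 0, 0, 0.185, -0.194, -0.165, 0.03]

```text
clock: 10.4
position: [0.6678, -0.0099, 0.2106]
ee_rot: [1.0, 0.001, 0.0, -0.0]
ft_force: [0.5, -0.2, -0.2]
grip_width: 0.525
```

move_arm:
  moves:
    - [0, 0, 0, 0.012, -0.013, 0, 0.03]
    - [0, 0, 0, 0.018, -0.018, 0, 0.03]
    - [0, 0, 0, 0.018, -0.018, 0.02, 0.03]
    - [0, 0, 0, 0.018, -0.018, 0.04, 0.03]
    - [0, 0, 0, 0.018, -0.018, 0.05, 0.03]
    - [0, 0, 0, 0.018, -0.018, 0.05, 0.03]

```text
clock: 11.0
position: [0.6837, 0.0051, 0.1594]
ee_rot: [1.0, -0.0, -0.001, 0.0]
ft_force: [-0.3, -0.2, -1.8]
grip_width: 0.533
```

```bash
python3 - <<'E'
from h import *
t,_=tool(); p=cams.camera_params("side"); im=cams.camera("side"); print(t,manip.get_obs()["ft_force"])
k=comp(im,"blue",proj(p,[t[0],t[1],t[2]+.02])); print(k[1],k[2],proj(p,[t[0],t[1],t[2]+.02]))
cv2.imwrite("pics/s4.png",cv2.resize(im[100:260,240:430,::-1],None,fx=3,fy=3))
E
```

```text
[0.6836615  0.00506909 0.15940857] [ 0.57541047  0.42667887 -0.30553487]
[321.54609929 161.19858156] [316 155  12  14 141] (np.float64(320.3677026034817), np.float64(161.07100604103115))
```

View pics/s4.png

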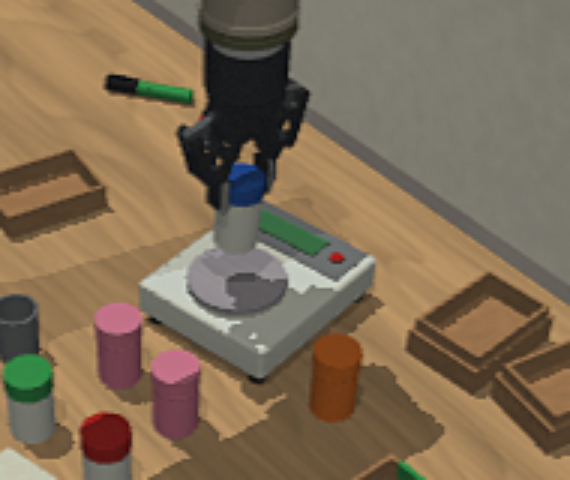

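The blue pot hangs upright above the pan's centre. I'll lower it gently.

move_arm:
  moves:
    - [0, 0, 0, 0.001, 0, 0.015, 0.03]
    - [0, 0, 0, 0.001, 0, 0.03, 0.03]
    - [0, 0, 0, 0.001, 0, 0.039, 0.03]
    - [0, 0, 0, 0.001, 0, 0.043, 0.03]
    - [0, 0, 0, 0.001, 0, 0.045, 0.03]
    - [0, 0, 0, 0.001, 0, 0.047, 0.03]
    - [0, 0, 0, 0.001, 0, 0.047, 0.03]

```text
clock: 11.75
position: [0.6858, 0.0056, 0.1136]
ee_rot: [1.0, 0.0, 0.0, -0.0]
ft_force: [-0.1, 0.5, -0.2]
grip_width: 0.527
```

move_arm:
  moves:
    - [0, 0, 0, 0, 0, 0.001, 0.03]
    - [0, 0, 0, 0, 0, 0.002, 0.03]
    - [0, 0, 0, 0, 0, 0.003, 0.03]
    - [0, 0, 0, 0, 0, 0.003, 0.03]

```text
clock: 12.15
position: [0.686, 0.0055, 0.112]
ee_rot: [1.0, 0.0, 0.001, -0.0]
ft_force: [-4.8, 0.7, 9.2]
grip_width: 0.524
```

Contact made, so I'm releasing and rising.

move_arm:
  moves:
    - [0, 0, 0, 0, 0, 0, 0.055]
    - [0, 0, 0, 0, 0, 0, 0.0854]
    - [0, 0, 0, 0, 0, 0, 0.0854]
    - [0, 0, 0, 0, 0, 0, 0.0854]
    - [0, 0, 0, 0, 0, -0.03, 0.0854]
    - [0, 0, 0, 0, 0, -0.06, 0.0854]
    - [0, 0, 0, 0, 0, -0.09, 0.0854]
    - [0, 0, 0, 0, 0, -0.12, 0.0854]
    - [0, 0, 0, 0, 0, -0.125, 0.0854]

```text
clock: 13.05
position: [0.687, 0.0052, 0.2396]
ee_rot: [1.0, 0.0, 0.003, -0.0]
ft_force: [0.5, 0.2, 0.6]
grip_width: 1.0
```

```bash
python3 - <<'E'
from h import *
look("w5","blue",None,.135)
p=cams.camera_params("top");im=cams.camera("top")
for c,x in(("red",[.4572,-.0969,.07]),("green",[.4425,.0046,.07])):
  m,ce,st=comp(im,c,proj(p,x)); print(c,ce,cast(p,*ce,.07))
E
```

```text
tcp [0.687  0.0052 0.2396] rotvec [-1.7998e+02 -5.0000e-02 -5.0000e-01] blob [272.9 206.8] [ 248  183   51   49 1936] pos [0.6823 0.0047 0.135 ] tool shift [-0.0053  0.0005  0.1046]
red [321.40298507 248.63059701] [ 0.45683081 -0.09785563  0.07      ]
green [389.23694391 190.96905222] [ 0.59979777 -0.26821048  0.07      ]
```

View pics/w5.png

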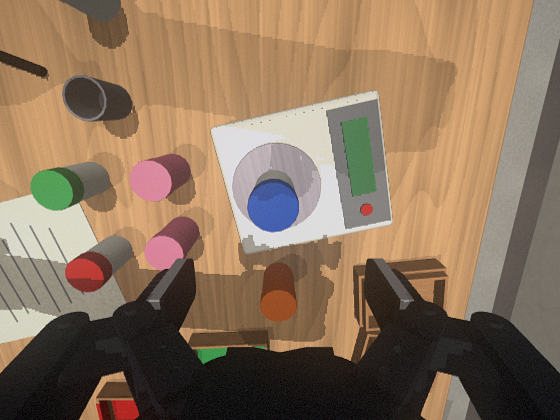

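Blue stands upright on the pan (cap at 273,207; about 3 mm from centre). Next is the red pot.

move_arm:
  moves:
    - [0, 0, 0, -0.04, 0.018, 0, 0.0854]
    - [0, 0, 0, -0.08, 0.036, 0, 0.0854]
    - [0, 0, 0, -0.12, 0.053, 0, 0.0854]
    - [0, 0, 0, -0.16, 0.071, 0, 0.0854]
    - [0, 0, 0, -0.2, 0.089, 0, 0.0854]
    - [0, 0, 0, -0.229, 0.102, 0.02, 0.0854]
    - [0, 0, 0, -0.229, 0.102, 0.06, 0.0854]
    - [0, 0, 0, -0.229, 0.102, 0.075, 0.0854]
    - [0, 0, 0, -0.229, 0.102, 0.075, 0.0854]

```text
clock: 14.05
position: [0.4544, -0.0962, 0.1577]
ee_rot: [1.0, 0.0, -0.003, 0.0]
ft_force: [-0.5, 0.5, 0.2]
grip_width: 1.001
```

```bash
python3 - <<'E'
from h import *
im=cv2.imread("pics/w5.png")[:,:,::-1].copy()
look('w6','red',None,.07)
p=cams.camera_params("top");im=cams.camera("top")
m,ce,st=comp(im,"blue",proj(p,[.683,.005,.135])); print(ce,st,cast(p,*ce,.135))
E
```

```text
tcp [ 0.4544 -0.0962  0.1577] rotvec [ 1.7998e+02  8.0000e-02 -4.6000e-01] blob [281.6 213.2] [ 255  185   54   56 2369] pos [ 0.4563 -0.0972  0.07  ] tool shift [0.0023 0.001  0.0877]
[279.83566434 151.00699301] [271 142  19  19 286] [0.68367062 0.00456003 0.135     ]
```

move_arm:
  moves:
    - [0, 0, 0, 0.002, 0.001, 0.02, 0.068]
    - [0, 0, 0, 0.002, 0.001, 0.045, 0.068]
    - [0, 0, 0, 0.002, 0.001, 0.08, 0.068]
    - [0, 0, 0, 0.002, 0.001, 0.105, 0.068]
    - [0, 0, 0, 0.002, 0.001, 0.116, 0.068]
    - [0, 0, 0, 0.002, 0.001, 0.116, 0.068]
    - [0, 0, 0, 0.002, 0.001, 0.116, 0.03]
    - [0, 0, 0, 0.002, 0.001, 0.116, 0.03]
    - [0, 0, 0, 0.002, 0.001, 0.116, 0.03]
    - [0, 0, 0, 0.002, 0.001, 0.116, 0.03]

```text
clock: 15.15
position: [0.4598, -0.0976, 0.0459]
ee_rot: [1.0, 0.0, 0.001, -0.0]
ft_force: [-1.5, -0.5, 6.5]
grip_width: 0.525
```

move_arm:
  moves:
    - [0, 0, 0, 0, 0, -0.03, 0.03]
    - [0, 0, 0, 0, 0, -0.08, 0.03]
    - [0, 0, 0, 0, 0.01, -0.12, 0.03]
    - [0, 0, 0, 0, 0.04, -0.13, 0.03]
    - [0, 0, 0, 0, 0.08, -0.13, 0.03]
    - [0, 0, 0, 0, 0.12, -0.13, 0.03]
    - [0, 0, 0, 0, 0.16, -0.13, 0.03]
    - [0, 0, 0, 0, 0.18, -0.13, 0.03]
    - [0, 0, 0, 0, 0.185, -0.13, 0.03]
    - [0, 0, 0, 0, 0.185, -0.13, 0.03]

```text
clock: 16.15
position: [0.4588, -0.2829, 0.1749]
ee_rot: [1.0, -0.0, 0.0, 0.0]
ft_force: [-0.3, 0.7, -0.7]
grip_width: 0.526
```

```bash
python3 - <<'E'
from h import *
t,_=tool();print(t)
for n in("top","side"):
  p=cams.camera_params(n);im=cams.camera(n)
  for c,x in(("red",[.459,-.389,.004]),("green",[.61,-.286,.004])):
    m,ce,st=comp(im,c,proj(p,x)); r=cv2.minAreaRect(cv2.findNonZero(m)); print(n,c,st,r,cast(p,*r[0],.006).round(4))
  cv2.imwrite(f"pics/{n}7.png",cv2.resize(im[150:290,350:470,::-1],None,fx=4,fy=4) if n=="top" else cv2.resize(im[240:370,250:420,::-1],None,fx=4,fy=4))
E
```

```text
[ 0.45878153 -0.28289987  0.17487463]
top red [403 236  14  21 190] ((409.2499694824219, 246.2499542236328), (20.171178817749023, 12.731620788574219), 85.60128784179688) [ 0.4646 -0.3341  0.006 ]
top green [ 376  170   28   43 1041] ((389.0294189453125, 191.38235473632812), (42.643253326416016, 25.0030574798584), 85.60128784179688) [ 0.6091 -0.2855  0.006 ]
side red [ 317  313   53   41 1100] ((342.1538391113281, 331.73077392578125), (28.012361526489258, 46.594818115234375), 56.3099365234375) [ 0.4546 -0.374   0.006 ]
side green [341 260  44  34 727] ((362.0224914550781, 275.2359619140625), (22.6839542388916, 40.70391845703125), 57.9946174621582) [ 0.609  -0.2729  0.006 ]
```

View pics/top7.png

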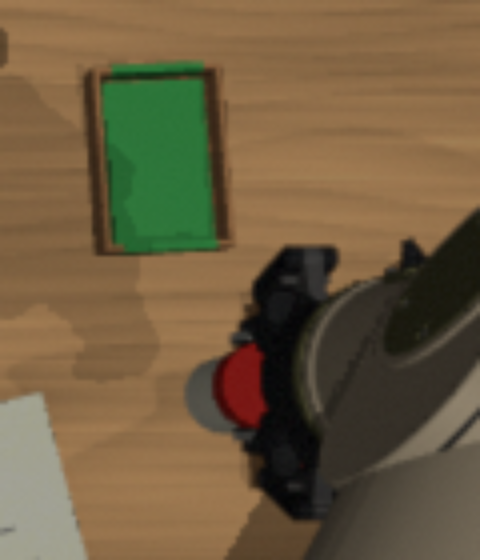

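The green tray is clear in the crop, centred at about (159,158). The held red pot is upright. Allowing for wall parallax, I take the red tray at about (0.459, -0.381).

move_arm:
  moves:
    - [0, 0, 0, 0, 0.035, 0, 0.03]
    - [0, 0, 0, 0, 0.07, 0, 0.03]
    - [0, 0, 0, 0, 0.09, 0, 0.03]
    - [0, 0, 0, 0, 0.098, 0, 0.03]
    - [0, 0, 0, 0, 0.098, 0.03, 0.03]
    - [0, 0, 0, 0, 0.098, 0.06, 0.03]
    - [0, 0, 0, 0, 0.098, 0.075, 0.03]
    - [0, 0, 0, 0, 0.098, 0.08, 0.03]
    - [0, 0, 0, 0, 0.098, 0.08, 0.03]

```text
clock: 17.15
position: [0.4594, -0.3799, 0.0947]
ee_rot: [1.0, 0.001, 0.0, -0.0]
ft_force: [-0.5, -0.4, -0.9]
grip_width: 0.524
```

```bash
python3 - <<'E'
from h import *
t,_=tool();print(t)
p=cams.camera_params("side");im=cams.camera("side")
cv2.imwrite("pics/s8.png",cv2.resize(im[220:380,230:420,::-1],None,fx=3,fy=3))
E
```

```text
[ 0.4593682  -0.37985281  0.09468287]
```

View pics/s8.png

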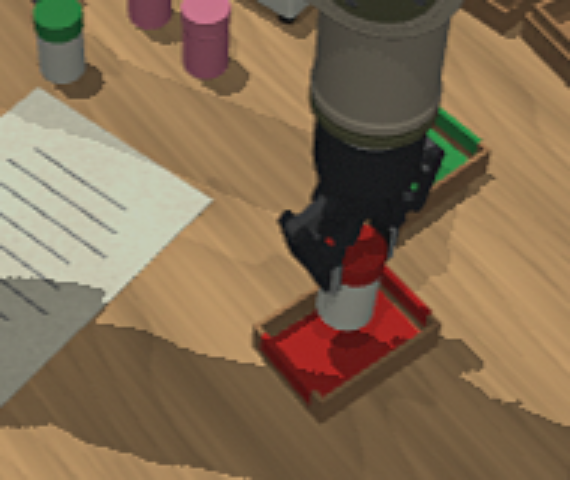

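The red pot hangs over the middle of its tray. Lowering.

move_arm:
  moves:
    - [0, 0, 0, 0, 0, 0.02, 0.03]
    - [0, 0, 0, 0, 0, 0.033, 0.03]
    - [0, 0, 0, 0, 0, 0.039, 0.03]
    - [0, 0, 0, 0, 0, 0.042, 0.03]
    - [0, 0, 0, 0, 0, 0.044, 0.03]
    - [0, 0, 0, 0, 0, 0.046, 0.03]
    - [0, 0, 0, 0, 0, 0.047, 0.03]
    - [0, 0, 0, 0, 0, 0.047, 0.03]

```text
clock: 18.0
position: [0.4592, -0.3821, 0.0498]
ee_rot: [1.0, -0.0, 0.001, 0.001]
ft_force: [-5.9, 3.0, 18.4]
grip_width: 0.531
```

move_arm:
  moves:
    - [0, 0, 0, 0, 0, -0.001, 0.055]
    - [0, 0, 0, 0, 0, -0.001, 0.0854]
    - [0, 0, 0, 0, 0, -0.001, 0.0854]
    - [0, 0, 0, 0, 0, -0.001, 0.0854]
    - [0, 0, 0, 0, 0, -0.04, 0.0854]
    - [0, 0, 0, 0, 0, -0.08, 0.0854]
    - [0, 0, 0, 0, 0, -0.12, 0.0854]
    - [0, 0, 0, 0, -0.03, -0.16, 0.0854]
    - [0, 0, 0, 0, -0.07, -0.17, 0.0854]

```text
clock: 18.9
position: [0.4592, -0.313, 0.2213]
ee_rot: [1.0, -0.002, 0.002, 0.002]
ft_force: [1.2, 0.6, 0.2]
grip_width: 0.996
```

```bash
python3 - <<'E'
from h import *
p=cams.camera_params("side");im=cams.camera("side")
cv2.imwrite("pics/s9.png",cv2.resize(im[200:380,220:420,::-1],None,fx=3,fy=3))
t,r=tool(); b=np.array([.4425,.0046,.16]); print(t,r.inv().apply(b-t))
E
```

```text
[ 0.46151319 -0.30463389  0.22031559] [-0.01765015 -0.30923377  0.06072909]
```

View pics/s9.png

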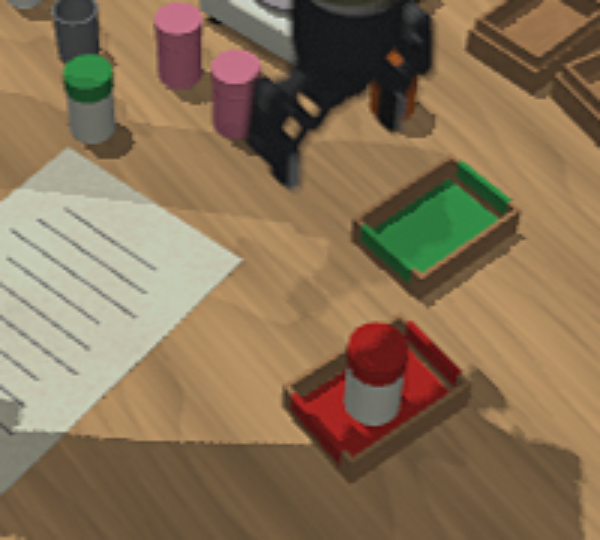

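Red stands upright in the middle of its tray. Next is the green pot.

move_arm:
  moves:
    - [0, 0, 0, -0.002, -0.045, 0, 0.0854]
    - [0, 0, 0, -0.004, -0.09, 0, 0.0854]
    - [0, 0, 0, -0.007, -0.135, 0, 0.0854]
    - [0, 0, 0, -0.01, -0.18, 0, 0.0854]
    - [0, 0, 0, -0.013, -0.225, 0, 0.0854]
    - [0, 0, 0, -0.016, -0.27, 0, 0.0854]
    - [0, 0, 0, -0.017, -0.3, 0.02, 0.0854]
    - [0, 0, 0, -0.017, -0.316, 0.05, 0.075]
    - [0, 0, 0, -0.017, -0.316, 0.06, 0.068]
    - [0, 0, 0, -0.017, -0.316, 0.06, 0.068]

```text
clock: 19.95
position: [0.4408, 0.0046, 0.1565]
ee_rot: [1.0, 0.0, -0.001, 0.001]
ft_force: [0.6, -0.6, 0.8]
grip_width: 0.793
```

```bash
python3 -c "
from h import *
look('w10','green',None,.07)"
```

```text
tcp [0.4408 0.0046 0.1565] rotvec [ 1.7992e+02  5.0000e-02 -2.3000e-01] blob [429.6 407.7] [402 398  47  22 725] pos [ 0.5991 -0.2107  0.07  ] tool shift [0.1585 0.2153 0.0863]
```

```bash
python3 - <<'E'
from h import *
p=cams.camera_params("wrist");im=cams.camera("wrist");q=proj(p,[.4425,.0046,.07]);print(q)
h=cv2.cvtColor(im,cv2.COLOR_RGB2HSV);u,v=map(int,q);print(h[v-15:v+16:15,u-15:u+16:15])
for V in (30,20):
  m,ce,st=comp(im,"green",q,v=V,s=100);print(ce,st,cast(p,*ce,.07))
cv2.imwrite("pics/w11.png",im[:,:,::-1])
E
```

```text
(np.float64(279.9986575936001), np.float64(211.49652907789368))
[[[ 60 119 141]
  [ 60 119 144]
  [ 61 118 145]]

 [[ 63 122 169]
  [ 62 121 164]
  [ 62 123 166]]

 [[ 63 127 163]
  [ 62 124 162]
  [ 62 129 158]]]
[278.39841469 209.22611598] [ 251  181   55   57 2397] [0.44116075 0.00659153 0.07      ]
[278.39841469 209.22611598] [ 251  181   55   57 2397] [0.44116075 0.00659153 0.07      ]
```

View pics/w11.png

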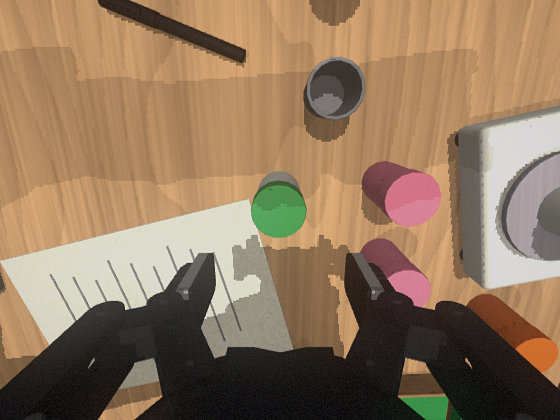

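The green cap sits at (279,209), on the tool axis, with its neighbours clear.

move_arm:
  moves:
    - [0, 0, 0, 0, -0.001, 0.04, 0.068]
    - [0, 0, 0, 0, -0.001, 0.08, 0.068]
    - [0, 0, 0, 0, -0.001, 0.105, 0.068]
    - [0, 0, 0, 0, -0.001, 0.115, 0.068]
    - [0, 0, 0, 0, -0.001, 0.115, 0.068]
    - [0, 0, 0, 0, -0.001, 0.115, 0.03]
    - [0, 0, 0, 0, -0.001, 0.115, 0.03]
    - [0, 0, 0, 0, -0.001, 0.115, 0.03]
    - [0, 0, 0, 0, -0.001, 0.115, 0.03]

```text
clock: 20.95
position: [0.4429, 0.0067, 0.0441]
ee_rot: [1.0, 0.0, 0.001, -0.001]
ft_force: [-1.1, -0.2, 6.4]
grip_width: 0.523
```

move_arm:
  moves:
    - [0, 0, 0, 0, 0, -0.03, 0.03]
    - [0, 0, 0, 0, 0, -0.08, 0.03]
    - [0, 0, 0, 0, 0, -0.13, 0.03]
    - [0, 0, 0, 0.015, 0.03, -0.15, 0.03]
    - [0, 0, 0, 0.032, 0.055, -0.15, 0.03]
    - [0, 0, 0, 0.05, 0.086, -0.15, 0.03]
    - [0, 0, 0, 0.07, 0.12, -0.15, 0.03]
    - [0, 0, 0, 0.09, 0.155, -0.15, 0.03]
    - [0, 0, 0, 0.11, 0.19, -0.15, 0.03]
    - [0, 0, 0, 0.13, 0.223, -0.15, 0.03]

```text
clock: 21.95
position: [0.5729, -0.2178, 0.1936]
ee_rot: [1.0, 0.001, 0.001, -0.0]
ft_force: [0.6, 0.0, 1.0]
grip_width: 0.522
```

move_arm:
  moves:
    - [0, 0, 0, 0.018, 0.032, 0, 0.03]
    - [0, 0, 0, 0.03, 0.054, 0, 0.03]
    - [0, 0, 0, 0.036, 0.064, 0, 0.03]
    - [0, 0, 0, 0.036, 0.064, 0.02, 0.03]
    - [0, 0, 0, 0.036, 0.064, 0.05, 0.03]
    - [0, 0, 0, 0.036, 0.064, 0.08, 0.03]
    - [0, 0, 0, 0.036, 0.064, 0.095, 0.03]
    - [0, 0, 0, 0.036, 0.064, 0.1, 0.03]
    - [0, 0, 0, 0.036, 0.064, 0.1, 0.03]

```text
clock: 22.85
position: [0.6082, -0.2801, 0.0931]
ee_rot: [1.0, 0.001, 0.0, -0.0]
ft_force: [-0.2, 0.1, -0.6]
grip_width: 0.527
```

```bash
python3 - <<'E'
from h import *
t,_=tool();print(t)
im=cams.camera("side")
cv2.imwrite("pics/s12.png",cv2.resize(im[190:350,270:460,::-1],None,fx=3,fy=3))
E
```

```text
[ 0.60815108 -0.28009745  0.09310759]
```

View pics/s12.png

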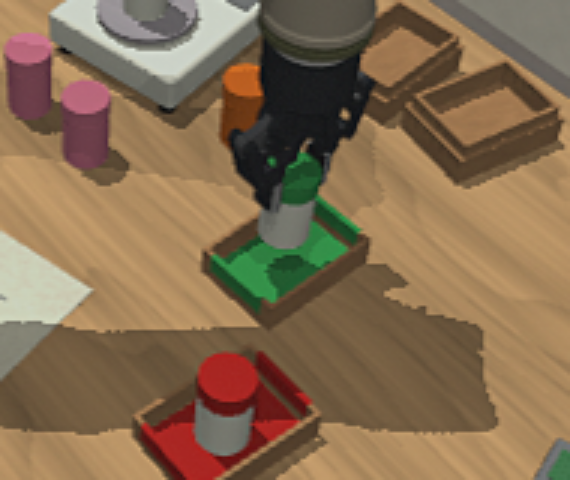

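The green pot hangs over the middle of its tray. Lowering 45 mm.

move_arm:
  moves:
    - [0, 0, 0, 0, 0, 0.02, 0.03]
    - [0, 0, 0, 0, 0, 0.034, 0.03]
    - [0, 0, 0, 0, 0, 0.039, 0.03]
    - [0, 0, 0, 0, 0, 0.042, 0.03]
    - [0, 0, 0, 0, 0, 0.044, 0.03]
    - [0, 0, 0, 0, 0, 0.0455, 0.03]
    - [0, 0, 0, 0, 0, 0.0455, 0.03]

```text
clock: 23.6
position: [0.6082, -0.2811, 0.0483]
ee_rot: [1.0, 0.0, 0.001, 0.0]
ft_force: [-2.1, 1.9, 4.9]
grip_width: 0.528
```

move_arm:
  moves:
    - [0, 0, 0, 0, 0, 0, 0.055]
    - [0, 0, 0, 0, 0, 0, 0.0854]
    - [0, 0, 0, 0, 0, 0, 0.0854]
    - [0, 0, 0, 0, 0, 0, 0.0854]
    - [0, 0, 0, 0, 0, -0.04, 0.0854]
    - [0, 0, 0, 0, 0, -0.08, 0.0854]
    - [0, 0, 0, 0, 0, -0.12, 0.0854]
    - [0, 0, 0, 0, 0, -0.16, 0.0854]
    - [0, 0, 0, 0, 0, -0.19, 0.0854]
    - [0, 0, 0, 0, 0, -0.2, 0.0854]

```text
clock: 24.6
position: [0.6087, -0.2813, 0.2507]
ee_rot: [1.0, 0.0, 0.002, 0.001]
ft_force: [0.0, -0.1, -0.0]
grip_width: 1.001
```

move_arm:
  moves:
    - [0, 0, 0, -0.04, 0, 0, 0.0854]
    - [0, 0, 0, -0.08, 0, 0, 0.0854]
    - [0, 0, 0, -0.11, 0, 0, 0.0854]
    - [0, 0, 0, -0.12, 0, 0, 0.0854]
    - [0, 0, 0, -0.12, 0, 0, 0.0854]

```text
clock: 25.1
position: [0.4871, -0.2804, 0.247]
ee_rot: [1.0, 0.0, 0.0, -0.001]
ft_force: [0.2, 0.2, 0.1]
grip_width: 1.003
```

```bash
python3 - <<'E'
from h import *
im=cams.camera("side"); cv2.imwrite("pics/s13.png",cv2.resize(im[130:370,140:440,::-1],None,fx=2.5,fy=2.5))
im=cams.camera("top"); p=cams.camera_params("top")
m,ce,st=comp(im,"blue",proj(p,[.683,.005,.135])); print(cast(p,*ce,.135), tool()[0])
E
```

```text
[0.6835195  0.00455999 0.135     ] [ 0.48907623 -0.27977845  0.24690122]
```

View pics/s13.png

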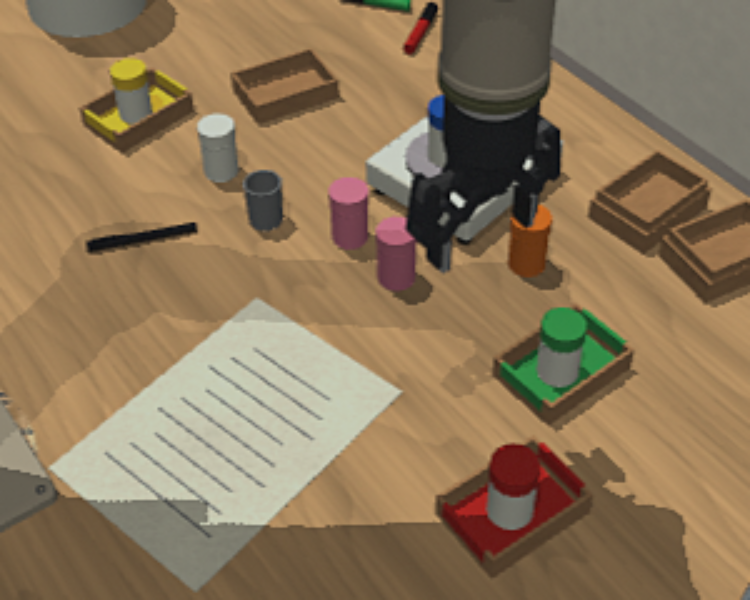

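All the pots are upright where they belong, the white pot hasn't moved and the gripper is clear. Handing in.

```bash
python3 -c "
from workcell import manip
print(manip.hand_in())"
```

```text
the job is handed in; nothing more can be done
None
```

The job is done and handed in at about 25 s of robot time. I moved the yellow pot to the yellow tray first, then lowered the blue pot onto the empty pan. After that I put the red and green pots in their trays.

**Last checks:** the final side picture shows yellow, red and green upright near the middle of their trays. The top camera put blue at (0.6835, 0.0046), about 2 mm from my estimate of the pan centre. The white pot looks unmoved in that picture, though I did not measure it. The gripper was open and clear.

**Checks that failed or disagreed:**
- One wrist reading of the green cap picked up the green tray instead, because my colour threshold was too strict. I fixed it with a lower threshold and a picture before gripping.
- The top and side estimates of the red and green trays' centres differed by up to 15 mm because of wall parallax. I used values in between, and both pots ended up well inside.
- When I set the red pot down, the wrist force read 18 N, against 5–9 N for the others. That is well under the limit.

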